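Dispense one brass lamp collar into the kit

TASK

Press the red plunger of the collar feeder fully in, once, and let it spring back, so that a single brass collar comes out onto the plate. Then nudge that collar off the plate and slide it across the bench with the fingertips into the empty bay of the kit rack, until it lies flat and wholly inside the bay. Do not lift it, let no second collar out, and leave everything else on the bench where it is.

Things in the scene. Friction and masses are not known exactly. Their poses are not given: they have to be found in the camera images.
- feeder: collar feeder fixed to the bench: clear magazine (46 mm square, 64 mm tall) with a stack of five collars, on a steel plate 2 mm thick, 48 mm wide. Origin on the bench under the magazine's axis; x is the way the plunger is pressed and the collar comes out, z up. Plate from x = -106 to +78 mm; blue slide housing, 17 mm tall, from x = -72 to -22 mm; outlet at x = +20 mm
- plunger (a joint): plunger travel in m along the feeder's x: 0 at rest (out), 0.051 fully in against its stop. A spring (4 N at rest, 8 N fully in) returns it when let go. A full stroke pushes out the lowest collar, which stays on the plate with its centre about 50 mm in x from the magazine axis; the next collar drops when the plunger has returned
- plunger_face (a point): centre of the plunger's outer face: a red round push button, 36 mm across, 12 mm thick, upright, with its face towards the feeder's -x and its centre 22 mm above the bench (moves with the plunger)
- magazine (a point): point on the magazine's vertical axis, 30 mm above the bench
- collar0: the lowest collar in the magazine, the one that will come out: a flat brass ring 30 mm across, 9 mm thick with a 10 mm hole, about 48 g. Origin at the centre of its underside (2 mm above the bench while on the feeder's plate)
- collar1: collar number 2 from the bottom of the magazine, same size; it must stay in the magazine
- collar2: collar number 3 from the bottom of the magazine, same size; it must stay in the magazine
- collar3: collar number 4 from the bottom of the magazine, same size; it must stay in the magazine
- collar4: collar number 5 from the bottom of the magazine, same size; it must stay in the magazine
- bay_empty: the empty bay of the kit rack, anywhere in the row of three: a dark steel U fixed to the bench, open towards the robot, its grey floor level with the bench (no step). Origin at the centre of the floor; x points from mouth to back wall. Inside 60 mm deep (mouth at x = -30, back wall at x = +30 mm), 74 mm wide (y -37 to +37 mm); walls 4 mm thick, 14 mm tall
- bay_a: a filled bay of the same rack, same size and frame as the empty one, side by side with it at 82 mm pitch; the lampholder stands in it
- bay_b: a filled bay of the same rack, same size and frame as the empty one, side by side with it at 82 mm pitch; the cord grip stands in it
- rack: wooden rail 16 x 250 x 30 mm behind the three bays, fixed to the bench, its length along its y axis. Origin at the centre of its underside
- lampholder: a black lampholder with a brass neck, 37 mm across and 45 mm tall, standing in one of the two filled bays. Origin at the centre of its underside
- cord_grip: an orange plastic cord grip, 24 mm across and 32 mm tall, standing in the other filled bay. Origin at the centre of its underside
- screwdriver: a red-handled screwdriver, 200 mm long, lying on the bench; leave it alone. Origin at the centre of its underside, x along it
- wrench: a steel spanner, 180 mm long, lying flat on the bench; leave it alone. Origin at the centre of its underside, x along it
- wax_tin: a low amber jar with a black cap, 60 mm across, 45 mm tall; leave it alone. Origin at the centre of its underside
- white_lamp: a white ceramic lamp body, 103 mm across, 230 mm tall, with its brass collar on; fragile, leave it alone. Origin at the centre of its underside
- black_vase: a black ceramic vase with three horns, 77 mm across, 240 mm tall; fragile, leave it alone. Origin at the centre of its underside
- mug: a blue mug, 80 mm across, 90 mm tall; leave it alone. Origin at the centre of its underside

How it is judged:
On the way, in this order (a step that is already met when the one before it is completed fails the run):
1. the plunger is pressed fully in (value of joint plunger above 0.046 m).
2. the plunger has sprung back and one collar lies outside the magazine (value of joint plunger below 0.005 m and x of collar0 in the frame of feeder above 0.04 m), for 0.2 s.
At the end, for the whole second after the job is handed in: The dispensed collar lies flat on the bench, at rest, wholly inside the empty bay (2 mm slack at the mouth), and the plunger is back out (within 5 mm of rest) (x of collar0 in the frame of bay_empty between -0.017 and 0.02 m and y of collar0 in the frame of bay_empty between -0.026 and 0.026 m and height (world z) of collar0 below 0.004 m and angle between collar0's own z axis and vertical below 0.12 rad and linear speed of collar0 below 0.01 m/s and value of joint plunger below 0.005 m); the robot touches nothing.
It fails at once if the dispensed collar is lifted off the surface instead of being slid (height (world z) of collar0 above 0.016 m).
It fails at once if a second collar is pushed out or taken out of the magazine (horizontal distance between any of collar1, collar2, collar3, collar4 and magazine above 0.007 m or height (world z) of collar4 above 0.046 m).
It fails at once if one of the parts in the filled bays is pushed about (distance of any of lampholder, cord_grip from where it was at the start of the episode above 0.012 m).
It fails at once if another thing on the bench is moved (distance of any of screwdriver, wrench, wax_tin, white_lamp, black_vase, mug from where it was at the start of the episode above 0.015 m).
It also fails if it takes over 67 s, if anything falls off the work surface, if the arm or the gripper's body presses on something with over 40 N, if the wrist force passes 120 N, or if a joint passes its speed limit or range.

ROBOT

A 6-joint arm with a two-finger parallel gripper is mounted at the origin on the work surface. World frame = base frame: x ahead of the robot, y to its left, z up, the work surface at z = 0. Lengths are in m, angles in rad, forces in N, time in s.
With the tool pointing down it reaches from about 0.35 to 0.85 m from the base axis. Payload 8.1 kg.
Tool frame: the origin (TCP) lies between the finger pads; the fingertips stand 11 mm ahead of it and the grasp point (between the pads) lies 8 mm behind it; z points along the fingers, y is the line along which they close (so a half turn about z gives the same grasp; the last joint's range is limited). The gripper opens to 93 mm and grips with 3 to 60 N. Pads are 15 mm wide; open, the fingers measure 128 mm over their backs; the gripper's body (75 mm by 188 mm) begins 65 mm behind the grasp point.
Start: joints at [-1.336, 0.13, 1.488, -0, 1.523, -0.085], TCP at [0.189, -0.57, 0.23] pointing down, gripper open.
Joint ranges: [-2.96, 2.96], [-0.89, 2.26], [0.02, 2.5], [-1.34, 4.48], [0, 2.73], [-2.66, 2.66]. Speed limits (rad/s): [2.39, 2.39, 2.79, 3.14, 3.14, 3.14].

INTERFACE

Orientations are given as a 3x3 rotation matrix whose columns are the frame's x, y, z axes.
In Python, from bench import observe, cams, arm gives the robot as it stands.
- The arm moves only by the tool jog_arm, never from a script. Its arguments are lists of equal length, an entry for each row: "offset": the shift along the tool's x, y, z in m, a list of three; "dr": the turn, a rotation vector about the tool's x, y, z in rad, a list of three; "hand": the finger opening in m, from 0 to 0.093. A call has 1 to 8 rows; each row is the pose to reach, as a shift and turn from the pose commanded when the call began, along the tool's axes at that moment; what a row does not reach only later rows make up. A row lasts 1/10 s, in which the tool goes at most 50 mm and 8.59 degrees, less where a joint would pass 70% of its speed; a pose out of reach is approached as far as the arm can. A call with a gripper value outside its range is refused whole. The fingers move at their own pace and stop on an object; "newtons" is the grip in N (left out, the last holds). Time passes only in rows, so rows that repeat a pose let the fingers close. It gives the time, the measured TCP pose, the force, the opening and the grip force at its end, in the units of the state.
- observe(): the state, without advancing time (a new reading comes with each control period).
- cams.grab_frame(name): name is "scene" or "top" or "wrist"; returns the picture (480x640x3 uint8, red, green, blue); there is no depth.
- cams.get_calibration(name): a dict with "mtx" (3x3 intrinsics, pixels), "dist" ([k1, k2, p1, p2, k3] as OpenCV has them; the pictures are not rectified), "rvec" (rotation vector, rad) and "tvec" (3), from world to camera coordinates, as OpenCV has them. Camera axes: x right, y down, z forward; pixel columns grow to the right and rows downward; lengths in m; the calibration is good to about 2 mm. A picture is of the moment at which its call begins: read the wrist's pose just before it. get_calibration takes no time and is no camera call; for the wrist camera it gives the pose at the moment of the call.
- arm.sign_off(): hands the job in; it is judged then, once.
The state is a dict: "clock": time; "joint_positions": joint angles; "qvel": joint speeds; "joint_efforts": joint torques, N m; "position": TCP position; "eef_rot": TCP orientation; "contact_force": force on the tool from outside, world axes, zero at the start; "ft_torque": the same for the moment, N m; "finger_gap": opening from 0.0 (shut) to 1.0 (fully open); "grip_force": force on a finger pad.
Only numpy, scipy, OpenCV 4.12 (cv2) and the standard library are available. Lean on these libraries where they do the work, as an engineer would, in place of code of your own. Each camera call takes 0.05 s, during which the arm holds its last target. There are 200 camera calls.

## Working session

There is one attempt and no reset: what is moved stays moved. The work goes in short steps, Python scripts to look and compute and a tool call to move; the robot and the scene stay as the last step left them, time stands still between calls to the robot, and variables do not carry over. Pictures are saved under pics/ and viewed, at most 10 in all, crops included, and the job is handed in when it is done.

Besides the shell and the picture viewer there is one more tool, called after "Emit:" in YAML: its name, and indented under it one key for each argument. jog_arm: Moves the arm, as the interface text tells. Its arguments: {"type":"object","properties":{"offset":{"type":"array"},"dr":{"type":"array"},"hand":{"type":"array"},"newtons":{"type":"number"}},"required":["offset","dr","hand"]}

```bash
mkdir -p pics; python3 - <<'E'
from bench import observe,cams,arm
import cv2
for n in("top","scene"):
    cv2.imwrite(f"pics/{n}0.png",cams.grab_frame(n)[:,:,::-1])
    c=cams.get_calibration(n);print(n,c)
print(observe())
E
```

```text
top {'mtx': array([[461.86368111,   0.        , 319.96760782],
       [  0.        , 461.86368111, 237.37022819],
       [  0.        ,   0.        ,   1.        ]]), 'dist': array([-0.03250004,  0.        ,  0.        ,  0.        ,  0.        ]), 'rvec': array([ 2.1386757 , -2.16831819,  0.12198222]), 'tvec': array([0.05693307, 0.54777749, 1.14743495])}
scene {'mtx': array([[569.00630146,   0.        , 321.93722142],
       [  0.        , 569.00630146, 242.93295567],
       [  0.        ,   0.        ,   1.        ]]), 'dist': array([-0.08072149,  0.        ,  0.        ,  0.        ,  0.        ]), 'rvec': array([ 2.40397216,  0.63237192, -0.21909316]), 'tvec': array([-0.50118689, -0.15637424,  1.44231154])}
{'clock': 0.1, 'joint_positions': array([-1.33640446e+00,  1.31050079e-01,  1.48917611e+00, -2.44330010e-06,
        1.52302444e+00, -8.54033404e-02]), 'qvel': array([-0.00190904, -0.00121409, -0.00220148,  0.00109825,  0.00089112,
        0.0011489 ]), 'joint_efforts': array([ 1.19637076e-03, -5.61346436e+01, -4.93091369e+01,  7.69920344e-02,
        2.92280753e-02, -5.47625348e-05]), 'position': array([ 0.18852413, -0.56908118,  0.22871044]), 'eef_rot': array([[ 9.49299808e-01,  3.14371953e-01, -3.87440698e-04],
       [ 3.14372161e-01, -9.49298449e-01,  1.61207084e-03],
       [ 1.38993004e-04, -1.65213910e-03, -9.99998626e-01]]), 'contact_force': array([-0.69960219,  0.70633662,  1.40287384]), 'ft_torque': array([-0.00419286, -0.00712647,  0.00219771]), 'grip_force': 0.0, 'finger_gap': 0.9973074605358896}
```

View pics/top0.png

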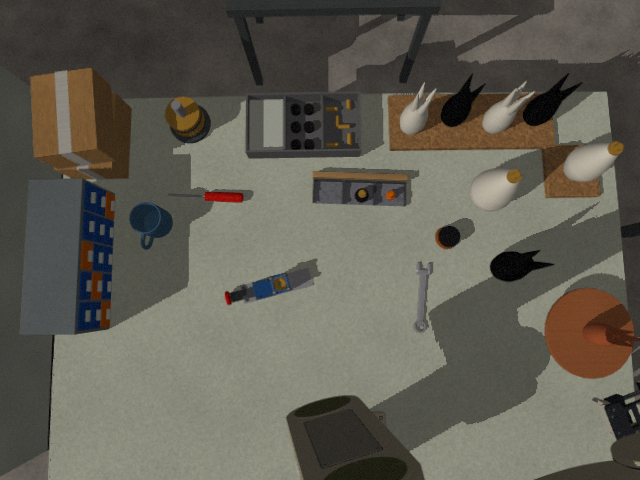

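View pics/scene0.png

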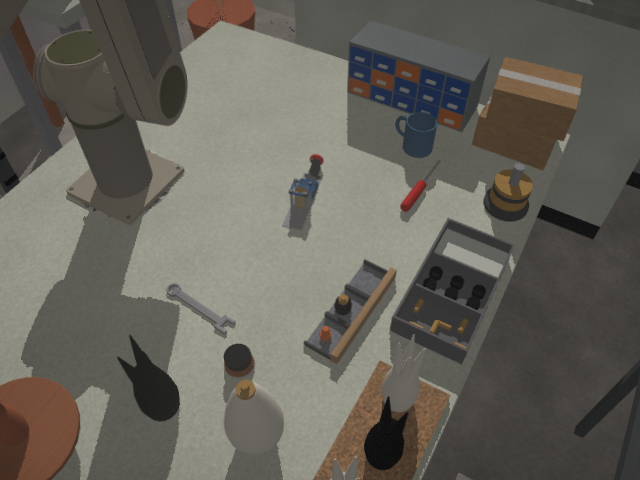

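The top view shows the feeder's plunger at about (228,297) with its plate end at about (315,268). The empty bay is the leftmost one, at about (331,192), with the lampholder at (362,194) and the cord grip at (390,195). I'll enlarge both areas.

```bash
cat > h.py <<'E'
import numpy as np,cv2
from bench import cams,observe
def ray(n,uv,z,c=None):
    c=c or cams.get_calibration(n)
    R=cv2.Rodrigues(np.array(c["rvec"]))[0];t=np.array(c["tvec"]).ravel()
    p=cv2.undistortPoints(np.array([[uv]],float),c["mtx"],c["dist"])[0,0]
    d=R.T@np.array([p[0],p[1],1]);o=-R.T@t
    return o+d*(z-o[2])/d[2]
def proj(n,P,c=None):
    c=c or cams.get_calibration(n)
    return cv2.projectPoints(np.array(P,float).reshape(-1,3),c["rvec"],c["tvec"],c["mtx"],c["dist"])[0][:,0]
E
python3 - <<'E'
import cv2,numpy as np
t=cv2.imread("pics/top0.png")
a=cv2.resize(t[255:310,215:325],(770,385),interpolation=cv2.INTER_CUBIC)
b=cv2.resize(t[168:210,305:415],(770,294)[:2],interpolation=cv2.INTER_CUBIC)[:210]
cv2.imwrite("pics/c1.png",np.vstack([a,b]))
E
```

```text
(no output)
```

View pics/c1.png

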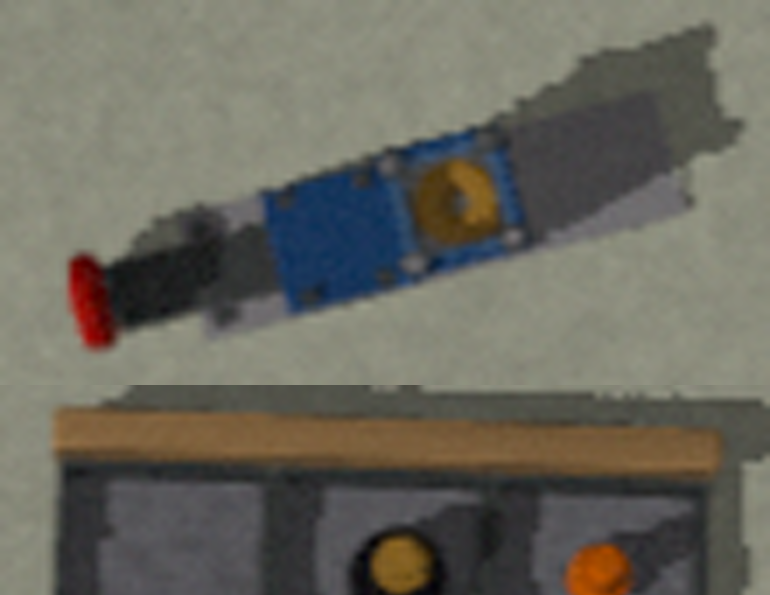

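```bash
python3 - <<'E'
from h import *
np.set_printoptions(precision=4,suppress=True)
P=[ray("top",p,.002)[:2] for p in [(308.6,268.1),(313.6,284.3),(244.6,303.1),(241.4,285.7)]]
print(np.array(P))
xd=(P[0]+P[1]-P[2]-P[3]);xd/=np.linalg.norm(xd);print("xd",xd, np.degrees(np.arctan2(xd[1],xd[0])))
o=(P[0]+P[1])/2-.078*xd; o2=(P[2]+P[3])/2+.106*xd; print("origin",o,o2)
print("face",ray("top",(215+88/7,255+300/7),.022), "mag top ctr", ray("top",(215+458/7,255+200/7),.0465))
Q=[ray("top",p,.03)[:2] for p in [(312.9,171.6),(313.6,178),(407.9,174.4),(407.6,180.4)]]
print(np.array(Q)); yd=Q[0]+Q[1]-Q[2]-Q[3];L=np.linalg.norm(yd)/2;yd/=2*L;print(L,yd)
c=sum(Q)/4;bx=np.array([yd[1],-yd[0]]);print("rail c",c,bx)
# bay back inner = rail front - wall 4?  origin = c - (8+4+30)
b=c-bx*.042+yd*.082;print("bay",b)
for nm,(oo,x) in dict(f=(o,xd),b=(b,bx)).items():
    y=np.array([-x[1],x[0]])
    for n in("top","scene"):
        if nm=='b': pts=[np.r_[oo+x*s+y*q,0.014] for s,q in[(-.03,-.037),(-.03,.037),(.03,.037),(.03,-.037)]]
        else: pts=[np.r_[oo+x*s+y*q,z] for s,q,z in[(.078,-.024,.002),(.078,.024,.002),(0,0,.064),(-.106,-.024,.002)]]
        print(nm,n,proj(n,pts).round(1).tolist())
E
```

```text
[[0.4722 0.0804]
 [0.4299 0.0678]
 [0.3837 0.2471]
 [0.4287 0.2558]]
xd [ 0.2451 -0.9695] -75.81314967417302
origin [0.4319 0.1497] [0.4322 0.1487]
face [0.3978 0.2874 0.022 ] mag top ctr [0.4319 0.1498 0.0465]
[[ 0.7225  0.0656]
 [ 0.7053  0.064 ]
 [ 0.7113 -0.1822]
 [ 0.6952 -0.1808]]
0.246566504498515 [0.0433 0.9991]
rail c [ 0.7086 -0.0584] [ 0.9991 -0.0433]
bay [0.6702 0.0254]
f top [[313.5, 285.1], [308.7, 267.3], [279.8, 283.4], [244.8, 303.5]]
f scene [[281.8, 226.5], [301.2, 230.6], [300.1, 187.2], [303.7, 173.4]]
b top [[342.3, 203.9], [314.2, 203.1], [314.9, 180.8], [342.9, 181.6]]
b scene [[344.9, 283.8], [361.7, 260.5], [385.5, 272.1], [369.2, 296.2]]
```

```bash
python3 - <<'E'
import cv2,numpy as np
t=cv2.imread("pics/scene0.png")
a=cv2.resize(t[145:235,275:340],(390,540),interpolation=cv2.INTER_CUBIC)
b=cv2.resize(t[255:345,335:400],(390,540),interpolation=cv2.INTER_CUBIC)
cv2.imwrite("pics/c2.png",np.hstack([a,b]))
E
```

```text
(no output)
```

View pics/c2.png

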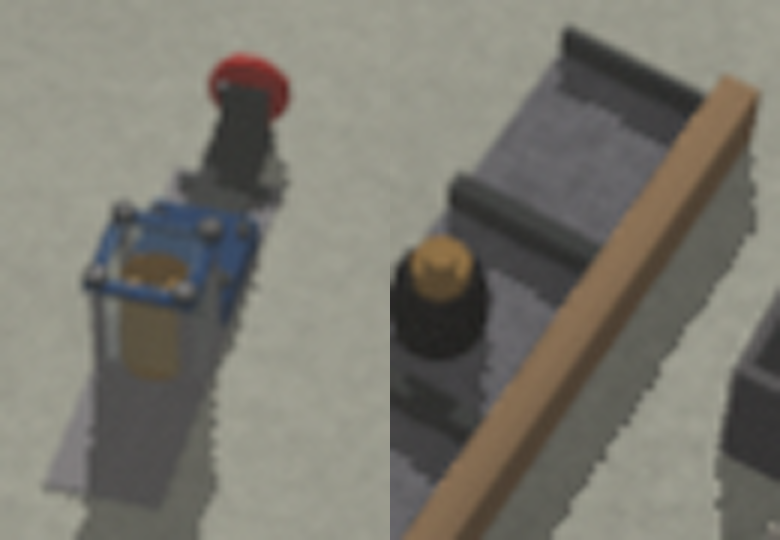

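The scene crop agrees with the top-view estimate: plate corners at about (282,226) and (302,229), bay mouth corner at about (364,260). Next I'll write a planner that turns world waypoints into tool-frame offsets.

```bash
cat >> h.py <<'E'
O=np.array([.432,.149]);A=np.radians(-75.8);X=np.array([np.cos(A),np.sin(A)]);Y=np.array([-X[1],X[0]])
B=np.array([.670,.0254]);BX=np.array([.9991,-.0433]);BY=np.array([.0433,.9991])
F=lambda a,b=0:O+X*a+Y*b
def plan(cmd,yaw0,wps):
    "tool frame offsets & dz for world (x,y,z,yawdeg), tool pointing straight down"
    y=np.radians(yaw0);R=np.array([[np.cos(y),np.sin(y),0],[np.sin(y),-np.cos(y),0],[0,0,-1]])
    for x,yy,z,w in wps: print((R.T@(np.array([x,yy,z])-cmd)).round(4).tolist(),round(-np.radians(w-yaw0),3),"| world",np.round([x,yy,z,w],4))
E
python3 - <<'E'
from h import *
print("vase",ray("scene",(160,405),0),"tin",ray("scene",(240,368),0))
f=F(-.172)
plan([.189,-.57,.23],18.3,[(.30,-.25,.25,18.3),(.40,0,.25,60),(f[0],f[1],.2,104.2),(f[0],f[1],.12,104.2)])
E
```

```text
vase [ 0.4590628  -0.42335765  0.        ] tin [ 0.5483962  -0.28229672  0.        ]
[0.2059, -0.269, -0.02] -0.0 | world [ 0.3  -0.25  0.25 18.3 ]
[0.3793, -0.4749, -0.02] -0.728 | world [ 0.4   0.    0.25 60.  ]
[0.4688, -0.7779, 0.03] -1.499 | world [  0.3898   0.3157   0.2    104.2   ]
[0.4688, -0.7779, 0.11] -1.499 | world [  0.3898   0.3157   0.12   104.2   ]
```

Emit:
jog_arm:
  offset:
    - [0.03,-0.04,-0.02]
    - [0.06,-0.08,-0.02]
    - [0.09,-0.12,-0.02]
    - [0.12,-0.16,-0.02]
    - [0.15,-0.2,-0.02]
    - [0.18,-0.235,-0.02]
    - [0.206,-0.269,-0.02]
    - [0.206,-0.269,-0.02]
  dr:
    - [0,0,0]
    - [0,0,0]
    - [0,0,0]
    - [0,0,0]
    - [0,0,0]
    - [0,0,0]
    - [0,0,0]
    - [0,0,0]
  hand: [0,0,0,0,0,0,0,0]

```text
clock: 0.9
position: [0.301, -0.2455, 0.2496]
eef_rot: [[0.948, 0.319, 0.001], [0.319, -0.948, 0.001], [0.001, -0.001, -1.0]]
contact_force: [-0.1, 0.2, 0.4]
finger_gap: 0.363
grip_force: 0.0
```

```bash
python3 - <<'E'
from h import *
f=F(-.172);o=observe();print(o["position"],o["clock"],o["finger_gap"],np.degrees(np.arctan2(*o["eef_rot"][[1,0],0])))
plan([.30,-.25,.25],18.3,[(.40,0,.25,60),(f[0],f[1],.2,104.2),(f[0],f[1],.12,104.2)])
E
```

```text
[ 0.3009737  -0.2455442   0.24955517] 0.9 0.3633418511766265 18.61053456556232
[0.1734, -0.206, 0.0] -0.728 | world [ 0.4   0.    0.25 60.  ]
[0.2629, -0.5089, 0.05] -1.499 | world [  0.3898   0.3157   0.2    104.2   ]
[0.2629, -0.5089, 0.13] -1.499 | world [  0.3898   0.3157   0.12   104.2   ]
```

Emit:
jog_arm:
  offset:
    - [0.03,-0.035,0]
    - [0.06,-0.07,0]
    - [0.09,-0.105,0]
    - [0.12,-0.14,0]
    - [0.15,-0.175,0]
    - [0.173,-0.206,0]
    - [0.188,-0.25,0]
    - [0.2,-0.29,0]
  dr:
    - [0,0,-0.12]
    - [0,0,-0.24]
    - [0,0,-0.36]
    - [0,0,-0.48]
    - [0,0,-0.6]
    - [0,0,-0.73]
    - [0,0,-0.85]
    - [0,0,-0.97]
  hand: [0,0,0,0,0,0,0,0]

```text
clock: 1.7
position: [0.3984, 0.0901, 0.2493]
eef_rot: [[0.273, 0.962, -0.001], [0.962, -0.273, -0.0], [-0.0, -0.0, -1.0]]
contact_force: [0.4, -0.1, 0.7]
finger_gap: 0.009
grip_force: 0.0
```

```bash
python3 - <<'E'
from h import *
f=F(-.172);o=observe();print(o["position"],o["clock"],o["finger_gap"],np.degrees(np.arctan2(*o["eef_rot"][[1,0],0])))
R0=np.radians(18.3);r=np.array([[np.cos(R0),np.sin(R0)],[np.sin(R0),-np.cos(R0)]])
c=np.r_[np.array([.3,-.25])+r@[.2,-.29],.25];w=18.3+np.degrees(.97);print(c,w)
plan(c,w,[(f[0],f[1],.2,104.2),(f[0],f[1],.1,104.2)])
E
```

```text
[0.39840049 0.09006084 0.24925704] 1.7 0.008656332470322185 74.16410390969742
[0.39882728 0.08813188 0.25      ] 73.87690612768985
[0.2162, -0.0719, 0.05] -0.529 | world [  0.3898   0.3157   0.2    104.2   ]
[0.2162, -0.0719, 0.15] -0.529 | world [3.898e-01 3.157e-01 1.000e-01 1.042e+02]
```

Emit:
jog_arm:
  offset:
    - [0.036,-0.012,0]
    - [0.072,-0.024,0]
    - [0.108,-0.036,0]
    - [0.144,-0.048,0.02]
    - [0.18,-0.06,0.04]
    - [0.216,-0.072,0.06]
    - [0.216,-0.072,0.1]
    - [0.216,-0.072,0.1]
  dr:
    - [0,0,-0.1]
    - [0,0,-0.2]
    - [0,0,-0.3]
    - [0,0,-0.4]
    - [0,0,-0.5]
    - [0,0,-0.529]
    - [0,0,-0.529]
    - [0,0,-0.529]
  hand: [0,0,0,0,0,0,0,0]

```text
clock: 2.5
position: [0.3858, 0.3143, 0.1435]
eef_rot: [[-0.247, 0.969, -0.009], [0.969, 0.247, -0.006], [-0.004, -0.01, -1.0]]
contact_force: [-0.5, 0.1, -0.5]
finger_gap: 0.006
grip_force: 0.0
```

```bash
python3 - <<'E'
from h import *
o=observe();print(o["position"],o["clock"],np.degrees(np.arctan2(*o["eef_rot"][[1,0],0])))
c=cams.get_calibration("wrist")
im=cams.grab_frame("wrist");cv2.imwrite("pics/w1.png",im[:,:,::-1])
for n,p in dict(face=(*F(-.1426),.022),facetop=(*F(-.1426),.04),mag=(*F(0),.064),pl=(*F(.078,.024),.002),pl2=(*F(.078,-.024),.002),mag1=(*F(-.023,.023),.064),mag2=(*F(.023,-.023),.064),h1=(*F(-.072,.023),.017)).items(): print(n,proj("wrist",[p],c))
E
```

```text
[0.3857983  0.31432824 0.14349078] 2.5 104.29650423493428
face [[330.47444693 274.98406166]]
facetop [[330.61078062 284.92777051]]
mag [[329.63386047 476.301226  ]]
pl [[354.53014281 485.04610332]]
pl2 [[303.47465844 484.57668418]]
mag1 [[361.80298572 451.77765287]]
mag2 [[299.00272927 499.59069059]]
h1 [[358.99219724 355.60662471]]
```

View pics/w1.png

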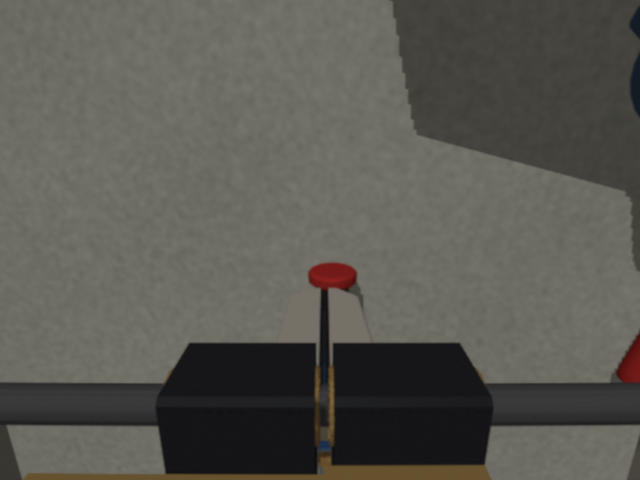

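The button is at (332,274), within 2 px of the predicted (330,275), so the feeder pose holds. Next: descend and press.

Emit:
jog_arm:
  offset:
    - [0,0,0.04]
    - [0,0,0.08]
    - [0,0,0.11]
    - [0,0,0.126]
    - [0,0,0.126]
    - [-0.01,0,0.126]
    - [-0.02,0,0.126]
    - [-0.03,0,0.126]
  dr:
    - [0,0,0]
    - [0,0,0]
    - [0,0,0]
    - [0,0,0]
    - [0,0,0]
    - [0,0,0]
    - [0,0,0]
    - [0,0,0]
  hand: [0,0,0,0,0,0,0,0]

```text
clock: 3.35
position: [0.3982, 0.2881, 0.0262]
eef_rot: [[-0.245, 0.97, 0.003], [0.97, 0.245, 0.004], [0.003, 0.004, -1.0]]
contact_force: [-2.4, 9.1, 0.4]
finger_gap: 0.005
grip_force: 4.6
```

Emit:
jog_arm:
  offset:
    - [-0.012,0,0]
    - [-0.024,0,0]
    - [-0.034,0,0]
    - [-0.038,0,0]
    - [-0.041,0,0]
    - [-0.043,0,0]
    - [-0.043,0,0]
  dr:
    - [0,0,0]
    - [0,0,0]
    - [0,0,0]
    - [0,0,0]
    - [0,0,0]
    - [0,0,0]
    - [0,0,0]
  hand: [0,0,0,0,0,0,0]

```text
clock: 4.05
position: [0.4077, 0.2505, 0.0263]
eef_rot: [[-0.244, 0.97, 0.002], [0.97, 0.244, 0.011], [0.01, 0.005, -1.0]]
contact_force: [-7.2, 29.5, -2.5]
finger_gap: 0.005
grip_force: 15.3
```

Emit:
jog_arm:
  offset:
    - [-0.003,0,0]
    - [-0.003,0,0]
  dr:
    - [0,0,0]
    - [0,0,0]
  hand: [0,0]

```text
clock: 4.25
position: [0.4078, 0.2503, 0.0264]
eef_rot: [[-0.244, 0.97, 0.002], [0.97, 0.244, 0.016], [0.015, 0.006, -1.0]]
contact_force: [-10.3, 44.7, -5.8]
finger_gap: -0.001
grip_force: 23.0
```

```bash
python3 - <<'E'
from h import *
im=cams.grab_frame("top")
a=cv2.resize(im[255:310,215:325],(770,385),interpolation=cv2.INTER_CUBIC)
cv2.imwrite("pics/p1.png",a[:,:,::-1])
E
```

```text
(no output)
```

View pics/p1.png

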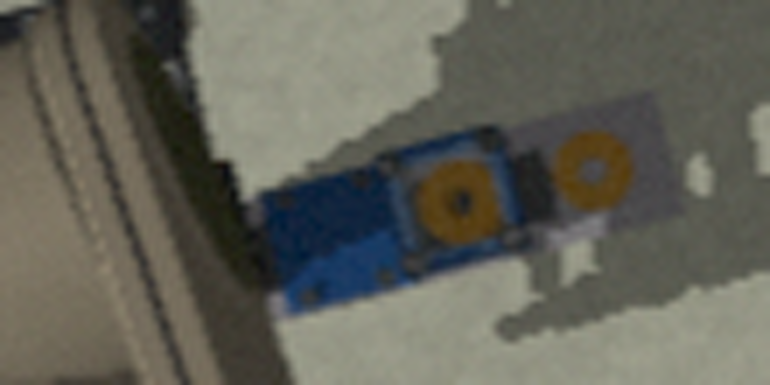

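The collar is out at crop (593,172) and the stop has been reached: the force rose with no further motion. Now I'll retreat.

Emit:
jog_arm:
  offset:
    - [0.015,0,0]
    - [0.03,0,0]
    - [0.045,0,0]
    - [0.06,0,0]
    - [0.072,0,0]
    - [0.072,0,-0.04]
    - [0.072,0,-0.08]
    - [0.072,0,-0.1]
  dr:
    - [0,0,0]
    - [0,0,0]
    - [0,0,0]
    - [0,0,0]
    - [0,0,0]
    - [0,0,0]
    - [0,0,0]
    - [0,0,0]
  hand: [0,0,0,0,0,0,0,0]

```text
clock: 5.1
position: [0.3911, 0.3131, 0.127]
eef_rot: [[-0.246, 0.969, 0.003], [0.969, 0.246, 0.001], [0.0, 0.003, -1.0]]
contact_force: [1.4, 0.1, 1.7]
finger_gap: 0.007
grip_force: 0.0
```

```bash
python3 - <<'E'
from h import *
o=observe();print(o["position"],o["clock"],o["contact_force"])
im=cams.grab_frame("top")
a=cv2.resize(im[245:310,195:325],(780,390),interpolation=cv2.INTER_CUBIC)
cv2.imwrite("pics/p2.png",a[:,:,::-1])
c=ray("top",(215+593/7,255+172/7),.011);d=c[:2]-O;print("collar",c,"feeder frame",d@X,d@Y)
# commanded: start F(-.172) z .15-.126, shift along X
p=F(-.172+.03+.046-.072);cmd=[p[0],p[1],.124]
g=F(.05,-.05);h=F(.05,-.035)
plan(cmd,104.2,[(*F(0,-.04),.13,150),(*F(.05,-.04),.13,194.2),(*F(.05,-.04),.016,194.2)])
E
```

```text
[0.39110438 0.31312216 0.12697637] 5.1 [1.41128397 0.10416947 1.65634443]
collar [0.44236308 0.10329914 0.011     ] feeder frame 0.04684662234441332 -0.0011643222049476211
[-0.168, -0.04, -0.006] -0.799 | world [3.932e-01 1.392e-01 1.300e-01 1.500e+02]
[-0.218, -0.04, -0.006] -1.571 | world [4.055e-01 9.070e-02 1.300e-01 1.942e+02]
[-0.218, -0.04, 0.108] -1.571 | world [4.055e-01 9.070e-02 1.600e-02 1.942e+02]
```

View pics/p2.png

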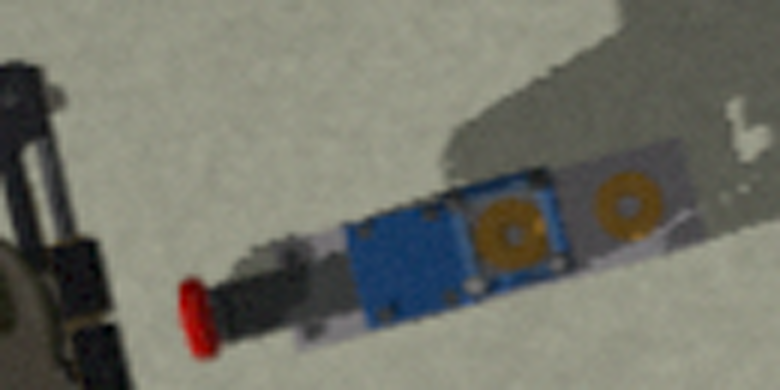

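The plunger is back out at (200,318), and the collar lies on the plate at crop (630,206), about x=49 mm in the feeder frame. I'll move behind it with the fingers slightly open.

Emit:
jog_arm:
  offset:
    - [-0.03,-0.01,-0.006]
    - [-0.06,-0.02,-0.006]
    - [-0.09,-0.03,-0.006]
    - [-0.12,-0.04,-0.006]
    - [-0.15,-0.04,-0.006]
    - [-0.18,-0.04,-0.006]
    - [-0.21,-0.04,-0.006]
    - [-0.22,-0.04,-0.006]
  dr:
    - [0,0,-0.14]
    - [0,0,-0.28]
    - [0,0,-0.42]
    - [0,0,-0.56]
    - [0,0,-0.7]
    - [0,0,-0.84]
    - [0,0,-0.98]
    - [0,0,-1.12]
  hand: [0.008,0.008,0.008,0.008,0.008,0.008,0.008,0.008]

```text
clock: 5.95
position: [0.4053, 0.0869, 0.1291]
eef_rot: [[-0.98, 0.198, -0.001], [0.198, 0.98, -0.001], [0.001, -0.001, -1.0]]
contact_force: [-0.3, -0.1, 0.3]
finger_gap: 0.086
grip_force: 0.0
```

Emit:
jog_arm:
  offset:
    - [0,0,0]
    - [0,0,0]
    - [0,0,0]
    - [0,0,0]
    - [0,0,0]
  dr:
    - [0,0,-0.14]
    - [0,0,-0.28]
    - [0,0,-0.45]
    - [0,0,-0.45]
    - [0,0,-0.45]
  hand: [0.008,0.008,0.008,0.008,0.008]

```text
clock: 6.45
position: [0.4049, 0.0891, 0.1292]
eef_rot: [[-0.97, -0.241, -0.001], [-0.241, 0.97, -0.0], [0.001, -0.0, -1.0]]
contact_force: [0.0, 0.7, -0.8]
finger_gap: 0.087
grip_force: 0.0
```

```bash
python3 - <<'E'
from h import *
o=observe();p=o["position"];print(p,o["clock"],o["finger_gap"]*93,np.degrees(np.arctan2(*o["eef_rot"][[1,0],0])),(p[:2]-O)@X,(p[:2]-O)@Y)
c=cams.get_calibration("wrist")
im=cams.grab_frame("wrist");cv2.imwrite("pics/w2.png",im[:,:,::-1])
for n,q in dict(col=(*F(.049),.011),mag=(*F(.023,-.023),.064),mag2=(*F(.023,.023),.064),pl=(*F(.078,.024),.002)).items():print(n,proj("wrist",[q],c))
E
```

```text
[0.40490919 0.08914261 0.12919879] 6.45 8.13488071283741 -166.0252584089259 0.05138289633569509 -0.04094652252992843
col [[326.74359568 290.94788744]]
mag [[371.50983284 291.89942682]]
mag2 [[369.27555527 359.96243887]]
pl [[288.92041392 315.04816478]]
```

View pics/w2.png

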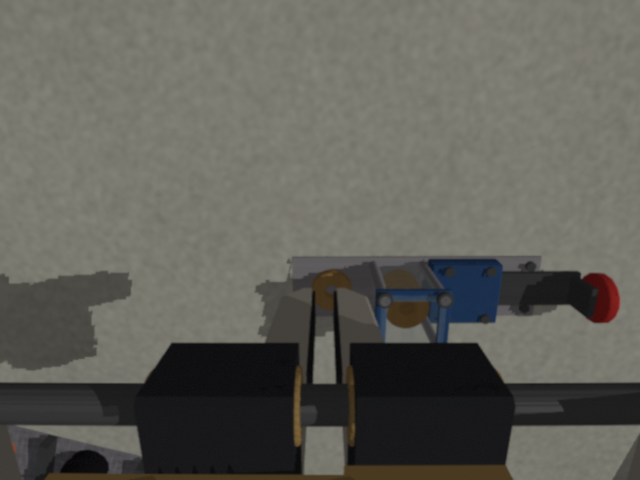

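The collar is at about (332,289), roughly 2–3 mm nearer the magazine than predicted. I'll shift 4 mm that way, descend, and push.

Emit:
jog_arm:
  offset:
    - [0,0.004,0.04]
    - [0,0.004,0.08]
    - [0,0.004,0.105]
    - [0,0.004,0.113]
    - [0,0.004,0.113]
  dr:
    - [0,0,0]
    - [0,0,0]
    - [0,0,0]
    - [0,0,0]
    - [0,0,0]
  hand: [0.008,0.008,0.008,0.008,0.008]

```text
clock: 7.0
position: [0.4032, 0.093, 0.0157]
eef_rot: [[-0.97, -0.243, -0.003], [-0.243, 0.97, -0.0], [0.003, 0.0, -1.0]]
contact_force: [-0.5, 0.2, 0.5]
finger_gap: 0.084
grip_force: 0.0
```

Emit:
jog_arm:
  offset:
    - [-0.01,0,0]
    - [-0.02,0,0]
    - [-0.028,0,0]
    - [-0.036,0,0]
    - [-0.044,0,0]
    - [-0.052,0,0]
    - [-0.06,0,0]
    - [-0.06,0,0]
  dr:
    - [0,0,0]
    - [0,0,0]
    - [0,0,0]
    - [0,0,0]
    - [0,0,0]
    - [0,0,0]
    - [0,0,0]
    - [0,0,0]
  hand: [0.008,0.008,0.008,0.008,0.008,0.008,0.008,0.008]

```text
clock: 7.8
position: [0.4635, 0.108, 0.0168]
eef_rot: [[-0.97, -0.245, 0.001], [-0.245, 0.97, 0.0], [-0.001, -0.0, -1.0]]
contact_force: [-0.2, 1.4, -0.1]
finger_gap: 0.086
grip_force: 0.0
```

```bash
python3 - <<'E'
from h import *
o=observe();p=o["position"];print(p,o["clock"],o["contact_force"],(p[:2]-O)@X,(p[:2]-O)@Y)
im=cams.grab_frame("wrist");im2=cams.grab_frame("top")
a=cv2.resize(im2[160:310,240:390],(480,480),interpolation=cv2.INTER_CUBIC)
b=cv2.resize(im[200:440,160:480],(320,240))
b=cv2.copyMakeBorder(b,0,240,0,0,cv2.BORDER_CONSTANT)
cv2.imwrite("pics/p3.png",np.hstack([a,b])[:,:,::-1])
E
```

```text
[0.46354295 0.1080216  0.01681181] 7.8 [-0.19013987  1.35032545 -0.07723135] 0.04746403839930213 0.020526857356166616
```

View pics/p3.png

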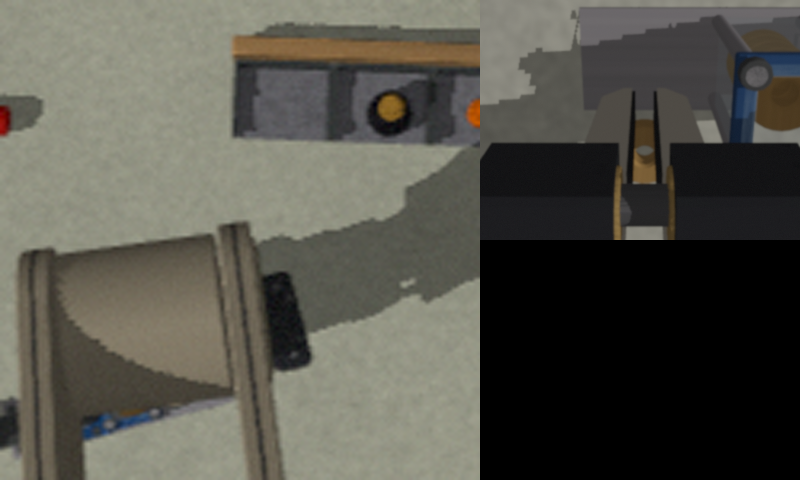

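In the wrist crop the collar is centred in the finger gap, with its hole at crop (645,155). From here I'll track it numerically by colour in the scene camera.

```bash
cat >> h.py <<'E'
def collar(guess,r=22,z=.009,save=None):
    im=cams.grab_frame("scene");hsv=cv2.cvtColor(im,cv2.COLOR_RGB2HSV)
    u,v=proj("scene",[(*guess,z)])[0]
    m=cv2.inRange(hsv,(10,95,40),(30,255,255));k=np.zeros_like(m);cv2.circle(k,(int(u),int(v)),r,255,-1);m&=k
    n,l,s,c=cv2.connectedComponentsWithStats(m)
    print("guess px",(u,v))
    for i in range(1,n):
        if s[i,4]>15:
            x,y,w,h=s[i,:4];b=(x+w/2-.5,y+h/2-.5);print("blob",s[i].tolist(),"world bbox ctr",ray("scene",b,.006)[:2].round(4),"centroid",ray("scene",c[i],.008)[:2].round(4))
    if save: cv2.imwrite(save,im[:,:,::-1])
E
python3 - <<'E'
from h import *
collar((.485,.113),save="pics/s3.png")
t=cv2.imread("pics/s3.png")
u,v=map(int,proj("scene",[(.485,.113,.009)])[0]);print(cv2.cvtColor(t[v-8:v+9:4,u-12:u+13:4],cv2.COLOR_BGR2HSV).tolist())
E
```

```text
guess px (np.float64(312.09294230365407), np.float64(221.06707677987043))
blob [308, 217, 11, 10, 90] world bbox ctr [0.4862 0.1151] centroid [0.4867 0.1138]
[[[45, 11, 48], [30, 11, 48], [23, 23, 98], [32, 22, 163], [30, 21, 159], [32, 22, 161], [30, 22, 164]], [[45, 11, 48], [45, 11, 47], [19, 44, 99], [18, 127, 141], [18, 96, 154], [30, 22, 165], [30, 21, 158]], [[23, 25, 90], [23, 25, 91], [17, 109, 94], [20, 69, 96], [17, 128, 149], [32, 20, 162], [30, 22, 162]], [[20, 17, 90], [27, 25, 101], [18, 88, 90], [17, 119, 120], [18, 112, 96], [30, 22, 162], [30, 22, 160]], [[20, 9, 86], [30, 20, 104], [30, 19, 105], [30, 20, 102], [33, 22, 106], [28, 22, 164], [30, 22, 162]]]
```

Emit:
jog_arm:
  offset:
    - [-0.007,0,0]
    - [-0.014,0,0]
    - [-0.021,0,0]
    - [-0.028,0,0]
    - [-0.028,0,0]
    - [-0.018,0,0]
    - [-0.016,0,0]
    - [-0.016,0,0]
  dr:
    - [0,0,0]
    - [0,0,0]
    - [0,0,0]
    - [0,0,0]
    - [0,0,0]
    - [0,0,0]
    - [0,0,0]
    - [0,0,0]
  hand: [0.008,0.008,0.008,0.008,0.008,0.008,0.02,0.02]

```text
clock: 8.75
position: [0.4769, 0.1116, 0.0164]
eef_rot: [[-0.97, -0.245, -0.001], [-0.245, 0.97, -0.0], [0.001, 0.0, -1.0]]
contact_force: [-0.5, -0.1, 0.2]
finger_gap: 0.197
grip_force: 0.0
```

```bash
python3 - <<'E'
from h import *
o=observe();p=o["position"];print(p,o["clock"],o["finger_gap"]*93)
collar((.511,.12))
cmd=[*F(.046,.0185+.016),.017]
print(cmd)
c=np.array([.5125,.1205])
for hd in(-10,-41):
    h=np.array([np.cos(np.radians(hd)),np.sin(np.radians(hd))])
    plan(p,194.2,[(*(c-h*.032),.017,180+hd)])
E
```

```text
[0.47692954 0.11156412 0.01635988] 8.75 18.278172435746985
guess px (np.float64(323.0996654497851), np.float64(223.2249250805965))
blob [319, 219, 11, 11, 98] world bbox ctr [0.5128 0.1212] centroid [0.5132 0.12  ]
[np.float64(0.47673000432180723), np.float64(0.11286861871764231), 0.017]
[-0.0075, 0.0131, -0.0006] 0.422 | world [4.810e-01 1.261e-01 1.700e-02 1.700e+02]
[-0.0184, 0.0262, -0.0006] 0.963 | world [4.883e-01 1.415e-01 1.700e-02 1.390e+02]
```

Emit:
jog_arm:
  offset:
    - [-0.002,0.004,0]
    - [-0.004,0.008,0]
    - [-0.007,0.013,0]
    - [-0.01,0.017,0]
    - [-0.013,0.021,0]
    - [-0.016,0.024,0]
    - [-0.018,0.026,0]
    - [-0.018,0.026,0]
  dr:
    - [0,0,0.14]
    - [0,0,0.28]
    - [0,0,0.42]
    - [0,0,0.56]
    - [0,0,0.7]
    - [0,0,0.84]
    - [0,0,0.963]
    - [0,0,0.963]
  hand: [0.02,0.02,0.02,0.02,0.02,0.02,0.02,0.02]

```text
clock: 9.6
position: [0.4893, 0.1416, 0.0168]
eef_rot: [[-0.753, 0.658, 0.001], [0.658, 0.753, 0.0], [-0.0, 0.0, -1.0]]
contact_force: [0.1, 0.7, 0.4]
finger_gap: 0.215
grip_force: 0.0
```

```bash
python3 - <<'E'
from h import *
o=observe();p=o["position"];print(p,o["clock"],o["finger_gap"]*93,np.degrees(np.arctan2(*o["eef_rot"][[1,0],0])))
collar((.513,.1205))
c=np.array([.513,.1205]);s=B-.067*BX
plan(p,139,[(*c,.017,139),(*s,.017,139)])
E
```

```text
[0.4893192  0.14159726 0.01684045] 9.6 20.005326419048544 138.88854271582147
guess px (np.float64(323.94120555506186), np.float64(223.40233779034378))
blob [319, 219, 11, 11, 91] world bbox ctr [0.5128 0.1212] centroid [0.5132 0.1203]
[-0.0317, -0.0004, -0.0002] -0.0 | world [5.130e-01 1.205e-01 1.700e-02 1.390e+02]
[-0.1602, -0.0109, -0.0002] -0.0 | world [6.031e-01 2.830e-02 1.700e-02 1.390e+02]
```

Emit:
jog_arm:
  offset:
    - [-0.01,0,0.001]
    - [-0.02,0,0.001]
    - [-0.03,-0.001,0.001]
    - [-0.041,-0.002,0.001]
    - [-0.052,-0.003,0.001]
    - [-0.063,-0.004,0.001]
    - [-0.074,-0.005,0.001]
    - [-0.085,-0.006,0.001]
  dr:
    - [0,0,0]
    - [0,0,0]
    - [0,0,0]
    - [0,0,0]
    - [0,0,0]
    - [0,0,0]
    - [0,0,0]
    - [0,0,0]
  hand: [0.02,0.02,0.02,0.02,0.02,0.02,0.02,0.02]

```text
clock: 10.45
position: [0.5499, 0.0802, 0.0156]
eef_rot: [[-0.755, 0.656, -0.0], [0.656, 0.755, 0.0], [0.0, -0.0, -1.0]]
contact_force: [-0.4, 0.2, 0.7]
finger_gap: 0.216
grip_force: 0.1
```

```bash
python3 - <<'E'
from h import *
o=observe();p=o["position"];print(p,o["clock"],o["contact_force"])
g=p[:2]+.019*np.array([.755,-.656]);print(g)
collar(g);s=B-.067*BX
plan(p,139,[(*g,.017,139),(*s,.017,139)])
E
```

```text
[0.54991185 0.08024969 0.01560115] 10.45 [-0.35881195  0.18161969  0.70078491]
[0.56425685 0.06778569]
guess px (np.float64(332.19263390816513), np.float64(247.15915555042255))
blob [326, 242, 12, 11, 102] world bbox ctr [0.5616 0.0695] centroid [0.5622 0.0682]
[-0.019, 0.0, -0.0014] -0.0 | world [5.643e-01 6.780e-02 1.700e-02 1.390e+02]
[-0.0742, -0.0043, -0.0014] -0.0 | world [6.031e-01 2.830e-02 1.700e-02 1.390e+02]
```

Emit:
jog_arm:
  offset:
    - [-0.011,-0.001,0]
    - [-0.022,-0.002,0]
    - [-0.033,-0.003,0]
    - [-0.044,-0.004,0]
    - [-0.052,-0.004,0]
    - [-0.057,-0.004,0]
    - [-0.057,-0.004,0]
    - [-0.042,-0.004,0]
  dr:
    - [0,0,0]
    - [0,0,0]
    - [0,0,0]
    - [0,0,0]
    - [0,0,0]
    - [0,0,0]
    - [0,0,0]
    - [0,0,0]
  hand: [0.02,0.02,0.02,0.02,0.02,0.02,0.02,0.02]

```text
clock: 11.3
position: [0.5793, 0.0497, 0.016]
eef_rot: [[-0.754, 0.657, 0.001], [0.657, 0.754, -0.0], [-0.001, 0.001, -1.0]]
contact_force: [-0.1, 0.9, 0.1]
finger_gap: 0.212
grip_force: 0.0
```

```bash
python3 - <<'E'
from h import *
o=observe();p=o["position"];print(p,o["clock"],o["contact_force"])
g=B-.067*BX
collar(g)
h=BX
plan(p,139,[(*(g-h*.032),.016,177.5)])
im=cams.grab_frame("top");im2=cams.grab_frame("scene")
a=cv2.resize(im[160:240,295:415],(600,400),interpolation=cv2.INTER_CUBIC)
print(proj("scene",[(*(B+BX*a_+BY*b_),z) for a_,b_,z in[(-.03,-.037,.014),(-.03,.037,.014),(.03,.037,0),(-.03,.037,0),(-.03,-.037,0)]]).round(1).tolist())
u=cv2.resize(im2[230:330,310:410],(600,600),interpolation=cv2.INTER_CUBIC)
cv2.imwrite("pics/p4.png",u[:,:,::-1])
E
```

```text
[0.57934956 0.04973635 0.01597456] 11.3 [-0.05401467  0.88391713  0.06136096]
guess px (np.float64(338.90852077704034), np.float64(266.1072636570119))
blob [333, 262, 13, 12, 108] world bbox ctr [0.6041 0.027 ] centroid [0.6041 0.0265]
[-0.0069, -0.0206, -0.0] -0.672 | world [5.711e-01 2.970e-02 1.600e-02 1.775e+02]
[[344.9, 283.8], [361.7, 260.5], [384.9, 275.8], [361.3, 264.2], [344.6, 287.4]]
```

Emit:
jog_arm:
  offset:
    - [0.002,-0.004,0]
    - [0.002,-0.008,0]
    - [0,-0.013,0]
    - [-0.003,-0.017,0]
    - [-0.007,-0.021,0]
    - [-0.007,-0.021,0]
  dr:
    - [0,0,-0.14]
    - [0,0,-0.28]
    - [0,0,-0.42]
    - [0,0,-0.56]
    - [0,0,-0.672]
    - [0,0,-0.672]
  hand: [0.02,0.02,0.02,0.02,0.02,0.02]

```text
clock: 12.05
position: [0.5702, 0.0294, 0.0158]
eef_rot: [[-0.999, 0.042, 0.0], [0.042, 0.999, -0.0], [-0.0, -0.0, -1.0]]
contact_force: [-0.6, 0.1, 0.5]
finger_gap: 0.216
grip_force: 0.0
```

```bash
python3 - <<'E'
from h import *
o=observe();p=o["position"];print(p,o["clock"],o["contact_force"],np.degrees(np.arctan2(*o["eef_rot"][[1,0],0])))
collar((.604,.0265))
plan(p,177.5,[(*(B-.0185*BX),.016,177.5),(.604,.0265,.016,177.5)])
E
```

```text
[0.57020084 0.02937214 0.01581327] 12.05 [-0.5988242   0.10096032  0.52534824] 177.5745436971904
guess px (np.float64(338.8947671302937), np.float64(266.84614112464686))
blob [333, 262, 13, 12, 113] world bbox ctr [0.6041 0.027 ] centroid [0.6046 0.0268]
[-0.0814, 0.0004, -0.0002] -0.0 | world [6.515e-01 2.620e-02 1.600e-02 1.775e+02]
[-0.0339, -0.0014, -0.0002] -0.0 | world [6.040e-01 2.650e-02 1.600e-02 1.775e+02]
```

Emit:
jog_arm:
  offset:
    - [-0.01,0,0]
    - [-0.019,0,0]
    - [-0.028,0,0]
    - [-0.036,0,0]
    - [-0.044,0,0]
    - [-0.052,0,0]
    - [-0.06,0,0]
    - [-0.06,0,0]
  dr:
    - [0,0,0]
    - [0,0,0]
    - [0,0,0]
    - [0,0,0]
    - [0,0,0]
    - [0,0,0]
    - [0,0,0]
    - [0,0,0]
  hand: [0.02,0.02,0.02,0.02,0.02,0.02,0.02,0.02]

```text
clock: 12.9
position: [0.6309, 0.0273, 0.0158]
eef_rot: [[-0.999, 0.044, 0.001], [0.044, 0.999, -0.0], [-0.001, 0.0, -1.0]]
contact_force: [-0.5, 0.7, 0.0]
finger_gap: 0.212
grip_force: 0.0
```

Emit:
jog_arm:
  offset:
    - [-0.007,0,0]
    - [-0.014,0,0]
    - [-0.019,0,0]
    - [-0.023,0,0]
    - [-0.023,0,0]
    - [-0.013,0,0]
    - [0,0,0]
    - [0,0,0]
  dr:
    - [0,0,0]
    - [0,0,0]
    - [0,0,0]
    - [0,0,0]
    - [0,0,0]
    - [0,0,0]
    - [0,0,0]
    - [0,0,0]
  hand: [0.02,0.02,0.02,0.02,0.02,0.02,0.02,0.02]

```text
clock: 13.7
position: [0.6283, 0.0276, 0.0152]
eef_rot: [[-0.999, 0.044, -0.002], [0.044, 0.999, 0.0], [0.002, 0.0, -1.0]]
contact_force: [0.3, -0.4, 0.2]
finger_gap: 0.211
grip_force: 0.0
```

```bash
python3 - <<'E'
from h import *
o=observe();p=o["position"];print(p,o["clock"],o["contact_force"])
collar(B,r=18,save="pics/s9.png")
t=cv2.imread("pics/s9.png");cv2.imwrite("pics/p5.png",cv2.resize(t[240:320,320:420],(800,600)[:1]+(600,) if 0 else (750,600),interpolation=cv2.INTER_CUBIC))
E
```

```text
[0.62829591 0.02757492 0.01515959] 13.7 [ 0.25652926 -0.41697575  0.24341508]
guess px (np.float64(365.1649997101413), np.float64(279.21389177978637))
blob [360, 274, 13, 13, 124] world bbox ctr [0.6718 0.0264] centroid [0.6717 0.0251]
```

View pics/p5.png

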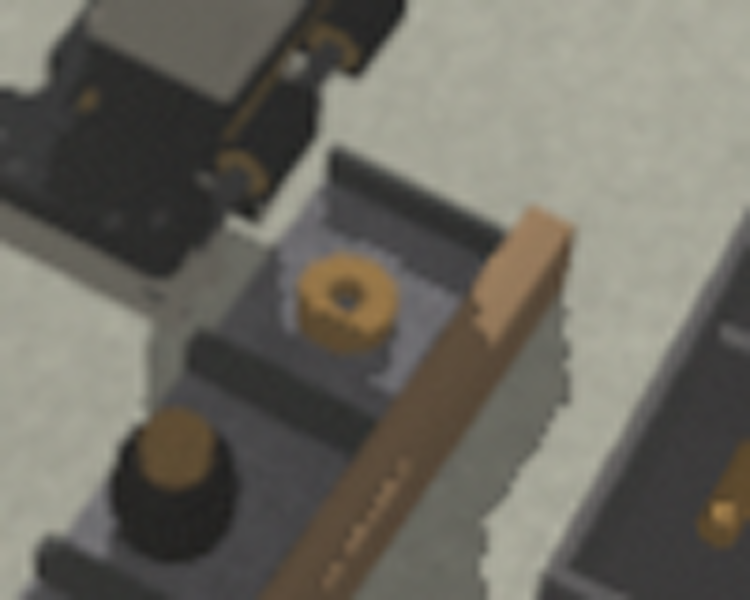

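The collar, at crop (347,300), lies flat in the middle of the empty bay. I'll back off, rise, and hand in.

Emit:
jog_arm:
  offset:
    - [0.02,0,0]
    - [0.04,0,0]
    - [0.04,0,-0.04]
    - [0.04,0,-0.08]
    - [0.04,0,-0.12]
    - [0.04,0,-0.12]
    - [0.04,0,-0.12]
  dr:
    - [0,0,0]
    - [0,0,0]
    - [0,0,0]
    - [0,0,0]
    - [0,0,0]
    - [0,0,0]
    - [0,0,0]
  hand: [0.02,0.02,0.02,0.02,0.02,0.02,0.02]

```text
clock: 14.45
position: [0.5915, 0.0291, 0.1375]
eef_rot: [[-0.999, 0.044, 0.004], [0.044, 0.999, -0.0], [-0.004, 0.0, -1.0]]
contact_force: [0.2, -0.6, -0.7]
finger_gap: 0.216
grip_force: 0.0
```

```bash
python3 - <<'E'
from h import *
from bench import arm
collar(B,r=18)
print(arm.sign_off())
E
```

```text
guess px (np.float64(365.1649997101413), np.float64(279.21389177978637))
blob [360, 274, 13, 13, 126] world bbox ctr [0.6718 0.0264] centroid [0.6718 0.0249]
blob [372, 279, 12, 17, 48] world bbox ctr [0.7019 0.0222] centroid [0.7048 0.0191]
the job is handed in; nothing more can be done
None
```

I pressed the plunger once and one collar came out; I slid it into the empty bay, where the camera shows it lying flat near the centre, and handed the job in at about 14.5 s (no verdict was returned).

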